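# Square up a display panel in a repair jig

## Task

Take the stubby pusher out of the parts tray and use its foot to nudge the black display panel across the jig until it sits flush against both fences of the square corner. Then stand the pusher upright in the tray again and let go. Keep your fingers off the panel, and leave the other things on the table where they are.

Things in the scene. Friction and masses are not known exactly. Their poses are not given: they have to be found in the camera images.
- panel_center (a point): Centre of the loose black display panel (80 x 120 x 6 mm, about 0.09 kg), half-way up. It lies flat on the jig's deck: x axis across the 80 mm width, y along the 120 mm length, z up. At the start it is 18 to 45 mm short of its home place along each jig axis and turned by up to 0.2 rad to the jig; a light push slides it.
- jig_corner (a point): Inner square corner of the jig, at the deck's upper surface, 10 mm above the table; axes are the jig's. The +x fence's inner face is the plane x = 0 here, the +y fence's is y = 0. The deck reaches to x = -180 mm and y = -220 mm, where its edges are open. With the panel home, its centre is at x = -40 mm, y = -60 mm and its x axis along this x.
- jig: The fixed jig: an aluminium deck 200 mm (x) by 240 mm (y), 10 mm thick, with two dark steel fences, 20 mm wide and standing 10 mm above the deck, along its whole +x and +y edges. Origin: centre of its underside.
- pusher_grip (a point): Middle of the pusher's white handle, 60 mm above its underside. The pusher (0.08 kg, 89 mm tall) stands on a round black rubber foot 28 mm across, 12 mm high; then a steel stem 14 mm across; then the upright block handle from 33 to 89 mm, 26 mm along its x axis, 18 mm along its y axis. z points up. It starts standing in the tray.
- tray_in (a point): Centre of the inner floor of the grey fixed parts tray, 140 mm (x) by 120 mm (y) outside, walls 4 mm thick, its rim about 10 mm above this floor; axes are the tray's. It may stand to the left or right of the jig; a flat black bit case of the same outline (25 mm high) stands on the other side.
- bitholder: Small steel bit holder, 18 mm across, 26 mm tall, standing in the +x, +y corner of the tray; leave alone. Origin: centre of its underside.
- pusher: The pusher; origin at the centre of its foot's underside.
- panel: The display panel; origin at the centre of its underside.
- driver: Screwdriver lying beside the jig, 170 mm; leave alone.
- tweezers: Steel tweezers, 140 mm, lying beside the jig; leave alone.
- cap: White open plastic cap, 64 mm across, 55 mm tall, near the robot on the right; leave alone.
- tape: Roll of tape, 68 mm across, 19 mm high, near the robot on the left; leave alone.
- foldtool: Folded pocket tool, 85 mm, beyond the jig; leave alone.
Mind the look-alikes: they are no part of the job. Of the things like the panel, leave any that is blue; of the rest the smaller one is meant.

How it is judged:
By the outcome, as a careful person would: the job done as asked, in the order asked, and still so for the second after the job is handed in, with the robot touching nothing.
It also fails if it takes over 64 s, if anything falls off the work surface, if the arm or the gripper's body presses on something with over 40 N, if the wrist force passes 120 N, or if a joint passes its speed limit or range.

## Robot

A 6-joint arm with a two-finger parallel gripper is mounted at the origin on the work surface. World frame = base frame: x ahead of the robot, y to its left, z up, the work surface at z = 0. Lengths are in mm, angles in rad, forces in N, time in s.
With the tool pointing down it reaches from about 350 to 875 mm from the base axis. Payload 4.2 kg.
Tool frame: the origin (TCP) lies at the very end of the fingers, on their centre line; the grasp point (between the pads) lies arm.grip_depth behind it (arm.grip_depth is the distance from the TCP to the grasp point, in mm); z points along the fingers, y is the direction in which the jaws open and shut (so a half turn about z gives the same grasp; the last joint's range is limited). The gripper opens to 85 mm and grips with 20 to 120 N. Pads are 22 mm wide; open, the fingers measure 114 mm over their backs; the gripper's body (76 mm by 85 mm) begins 54 mm behind the grasp point. The pads swing forward as they close: fully open they stand 13 mm farther back than shut.
Start: joints at [-0.959, 0.385, 0.008, 0, -1.194, -0.259], TCP at [215.969, -586.478, 231.312] pointing down, gripper open.
Joint ranges: [-3.14, 3.14], [-1.21, 2.06], [-1.07, 1.41], [-3.16, 2.05], [-2.99, -0.16], [-3.1, 3.1]. Speed limits (rad/s): [2.79, 2.79, 3.14, 3.14, 3.14, 3.14].

## Interface

Orientations are given as a unit quaternion [x, y, z, w].
In Python, from bench import arm, optics, workorder gives the robot as it stands. The module is installed in compiled form; this text tells all that it offers.
- The arm moves only by the tool play_rows, never from a script. Its arguments are lists of equal length, an entry for each row: "travel": the shift along the tool's x, y, z in m, a list of three; "rotation": the turn, a rotation vector about the tool's x, y, z in rad, a list of three; "grip": the opening, from 0 (shut) to 1 (fully open). In form: {"travel": [[x, y, z], ...], "rotation": [[rx, ry, rz], ...], "grip": [grip, ...]}. A call has 1 to 12 rows; each row shifts and turns the commanded pose from where the row before left it, along the tool's axes as they then stand; what a row does not reach is not made up. A row lasts 1/12 s, in which the tool goes at most 41.7 mm and 7.16 degrees, less where a joint would pass 70% of its speed; a pose out of reach is approached as far as the arm can. A call is refused whole if a number of a shift passes 0.0417 or a number of a turn 0.125, either way. A call with a gripper value outside its range is refused whole. The fingers move at their own pace and stop on an object; the grip force is fixed at half the most. Time passes only in rows, so rows that do not move let the fingers close. It gives the time, the measured TCP pose, the force and the opening at its end, in the units of the state.
- arm.read_state(): the state, without advancing time (a new reading comes with each control period).
- optics.get_image(name): name is "side" or "top"; returns a dict with "image" (384x512x3 uint8, blue, green, red), "depth" (384x512 float32, mm along the optical axis (not along the pixel's ray), 0 where there is no reading), "camera_matrix" (3x3 intrinsics, pixels), "R" (3x3) and "t" (3): a world point X has camera coordinates R X + t. Camera axes: x right, y down, z forward; pixel columns grow to the right and rows downward; lengths in mm; the calibration is good to about 2 mm. A picture is of the moment at which its call begins.
- workorder.job_done(): hands the job in, once; it reports no verdict.
The state is a dict: "clock": time; "joints": joint angles; "joint_vel": joint speeds; "joint_efforts": joint torques, N m; "position": TCP position; "ee_rot": TCP orientation; "contact_force": force on the tool from outside, world axes, zero at the start; "wrist_torque": the same for the moment, N m; "gripper_width": finger opening in mm.
Only numpy, scipy, OpenCV 4.12 (cv2) and the standard library are available. Lean on these libraries where they do the work, as an engineer would, in place of code of your own. Each camera call takes 0.05 s, during which the arm holds its last target. There are 200 camera calls.

## Working session

There is one attempt and no reset: what is moved stays moved. The work goes in short steps, Python scripts to look and compute and a tool call to move; the robot and the scene stay as the last step left them, time stands still between calls to the robot, and variables do not carry over. Pictures are saved under pics/ and viewed, about 8 in all and at most 12, crops included, and the job is handed in when it is done.

Besides the shell and the picture viewer there is one more tool, called after ">>>" as a command line: name --argument value ..., lists and objects as JSON in quotes. play_rows: Moves the arm, as the interface text tells. Its arguments: {"type":"object","properties":{"travel":{"type":"array","items":{"type":"array","items":{"type":"number"}}},"rotation":{"type":"array","items":{"type":"array","items":{"type":"number"}}},"grip":{"type":"array","items":{"type":"number"}}},"required":["travel","rotation","grip"]}

```bash
mkdir -p pics
cat > h.py <<'E'
import numpy as np, cv2
from bench import arm, optics, workorder
def grab(n):
    d=optics.get_image(n); d={k:np.asarray(v) for k,v in d.items()}; np.savez(f'{n}.npz',**d); return d
def load(n): return dict(np.load(f'{n}.npz'))
def ray(d,u,v,z):
    K,R,t=d['camera_matrix'],d['R'],d['t'].ravel()
    c=-R.T@t; r=R.T@np.linalg.inv(K)@np.array([u,v,1.]); return c+r*(z-c[2])/r[2]
def proj(d,X):
    p=d['camera_matrix']@(d['R']@np.asarray(X,float)+d['t'].ravel()); return p[:2]/p[2]
def cloud(d):
    K,R,t=d['camera_matrix'],d['R'],d['t'].ravel(); h,w=d['depth'].shape
    u,v=np.meshgrid(np.arange(w),np.arange(h)); z=d['depth']
    P=np.stack([(u-K[0,2])/K[0,0]*z,(v-K[1,2])/K[1,1]*z,z],-1)-t
    return P@R
E
python3 - <<'E'
from h import *
s=arm.read_state(); print({k:np.round(v,3) for k,v in s.items()}, arm.grip_depth)
for n in('top','side'):
    d=grab(n); cv2.imwrite(f'pics/{n}0.png',cv2.resize(d['image'],None,fx=1.5,fy=1.5)); print(n,d['camera_matrix'],-d['R'].T@d['t'].ravel(),d['R'])
E
```

```text
{'clock': np.float64(0.0), 'joints': array([-9.590e-01,  3.860e-01,  7.000e-03, -1.000e-03, -1.194e+00,
       -2.590e-01]), 'joint_vel': array([ 0.002, -0.   , -0.001,  0.001, -0.001, -0.002]), 'joint_efforts': array([ 0.0000e+00, -3.9229e+01,  1.8840e+01,  4.1860e+00, -5.0000e-03,
       -0.0000e+00]), 'position': array([ 215.757, -585.937,  230.201]), 'ee_rot': array([-0.175,  0.984,  0.001, -0.   ]), 'contact_force': array([ 0.96 , -0.303, -0.436]), 'wrist_torque': array([-0.028,  0.005, -0.055]), 'gripper_width': np.float64(85.365)} 18.700000000000003
top [[366.76354406   0.         248.41865584]
 [  0.         366.76354406 196.87921893]
 [  0.           0.           1.        ]] [ 430.16775342   -2.16824414 1100.09213879] [[ 0.03009462 -0.99948934 -0.01074093]
 [-0.99621074 -0.02911519 -0.08195411]
 [ 0.08159954  0.01316661 -0.99657822]]
side [[363.92864859   0.         259.97527454]
 [  0.         363.92864859 196.66880538]
 [  0.           0.           1.        ]] [138.07949909 953.05793795 679.80535947] [[-0.93630597 -0.35113905 -0.0057    ]
 [-0.17369794  0.47714686 -0.86148703]
 [ 0.30522148 -0.80562537 -0.50774759]]
```

View pics/top0.png

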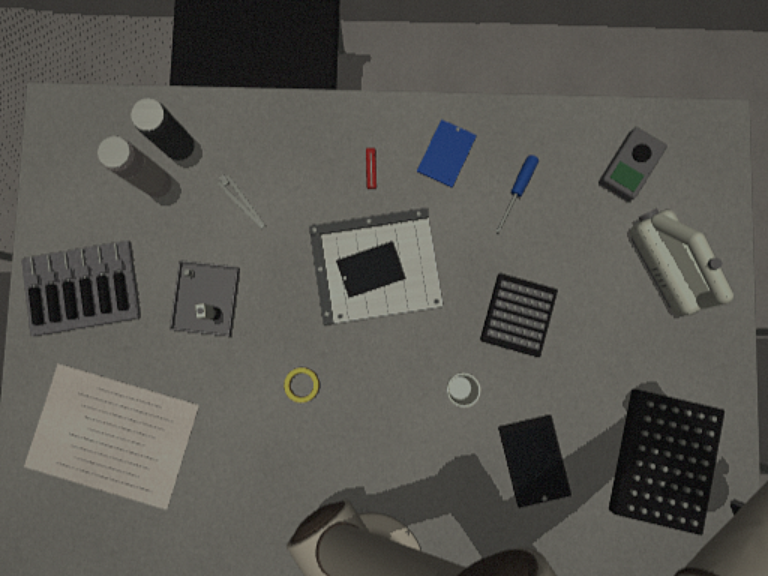

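View pics/side0.png

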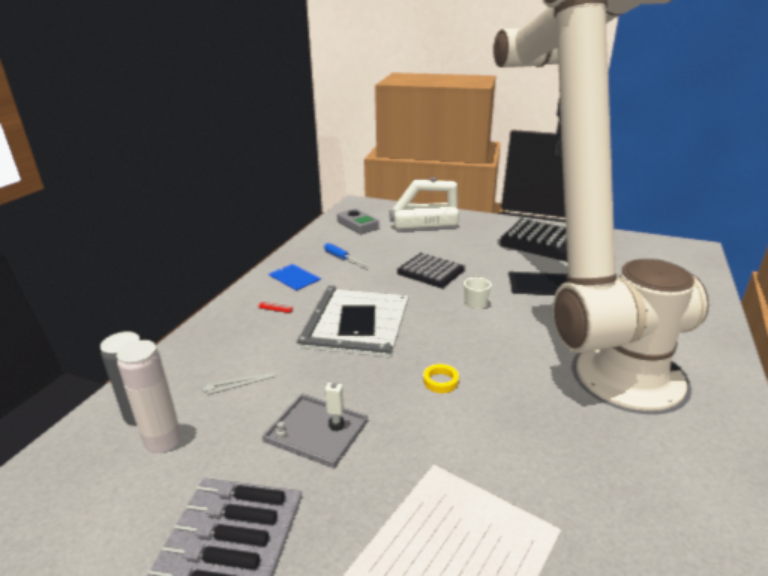

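Top view (×1.5): the tray with the pusher is at (205,298). The jig is at (375,268), its fences along the top (+x) and left (+y) edges, and the small black panel is at (370,268). The larger black slab at (535,460) and the blue one at (447,153) are decoys. The side view agrees: pusher at (335,405), panel at (357,320).

```bash
python3 - <<'E'
from h import *
d=load('top'); im=d['image']; g=cv2.cvtColor(im,cv2.COLOR_BGR2GRAY)
def big(x0,y0,x1,y1,f): return cv2.resize(im[y0:y1,x0:x1],None,fx=f,fy=f,interpolation=cv2.INTER_CUBIC)
def topx(c,x0,y0,f): return (c+.5)/f-.5+np.array([x0,y0])
# jig
x0,y0,f=195,130,8
B=big(x0,y0,305,225,f); G=cv2.cvtColor(B,cv2.COLOR_BGR2GRAY)
m=(G>140).astype(np.uint8); m=cv2.morphologyEx(m,cv2.MORPH_CLOSE,np.ones((15,15)))
c=max(cv2.findContours(m,cv2.RETR_EXTERNAL,2)[0],key=cv2.contourArea)
q=cv2.boxPoints(cv2.minAreaRect(c)); print('deck');
for p in q: print(topx(p,x0,y0,f)*1.5, ray(d,*topx(p,x0,y0,f),10).round(1))
m=(G<60).astype(np.uint8)
for c in cv2.findContours(m,cv2.RETR_EXTERNAL,2)[0]:
    if cv2.contourArea(c)<5000: continue
    print('dark',cv2.contourArea(c))
    for p in cv2.boxPoints(cv2.minAreaRect(c)): print(topx(p,x0,y0,f)*1.5, ray(d,*topx(p,x0,y0,f),16).round(1))
cv2.imwrite('pics/a.png',cv2.resize(B,(660,570)))
# tray
P=cloud(d)
reg=P[168:230,108:166]; 
print('tray z pct',np.percentile(reg[...,2],[5,25,50,75,95]))
h=reg[...,2]>60; print('handle pts',reg[h].round(0)[:40], np.argwhere(h).min(0)+[168,108],np.argwhere(h).max(0)+[168,108])
T=big(108,168,166,230,10); cv2.imwrite('pics/b.png',T)
S=load('side')['image']; cv2.imwrite('pics/c.png',cv2.resize(S[245:315,170:255],None,fx=8,fy=8,interpolation=cv2.INTER_CUBIC))
E
python3 -c "
import cv2,numpy as np
a=cv2.imread('pics/b.png');c=cv2.imread('pics/c.png')
a=cv2.resize(a,(393,420));c=cv2.resize(c,(400,330));o=np.zeros((420,793,3),np.uint8);o[:,:393]=a;o[:330,393:]=c;cv2.imwrite('pics/bc.png',o)"
```

```text
deck
[319.69562531 234.19345951] [639.5 122.2  10. ]
[428.73501205 217.41817188] [679.7 -95.7  10. ]
[442.31303787 305.67539978] [ 502.9 -126.5   10. ]
[333.27365112 322.45068741] [463.2  88.6  10. ]
dark 65581.5
[335.06166744 259.50470924] [588.2  89.   16. ]
[392.34217072 240.34177208] [630.  -23.8  16. ]
[405.05161285 278.33193398] [554.6 -51.   16. ]
[347.77110672 297.49486542] [513.2  61.2  16. ]
dark 5846.5
[317.54887962 231.71734428] [643.2 126.   16. ]
[427.28795242 211.94103956] [689.4 -92.1  16. ]
[428.24027252 217.2254734 ] [678.7 -94.2  16. ]
[318.501194   237.00177956] [632.6 123.7  16. ]
tray z pct [-2.7079471   0.11962811  2.4888778   5.15296258 16.38963229]
handle pts [[ 430.   -2. 1100.]
 [ 430.   -2. 1100.]
 [ 430.   -2. 1100.]
 [ 430.   -2. 1100.]
 [ 430.   -2. 1100.]
 [ 430.   -2. 1100.]
 [ 430.   -2. 1100.]
 [ 430.   -2. 1100.]
 [ 430.   -2. 1100.]
 [ 489.  333.   90.]
 [ 489.  330.   92.]
 [ 489.  327.   93.]
 [ 490.  325.   89.]
 [ 490.  322.   90.]
 [ 490.  323.   77.]
 [ 486.  338.   91.]
 [ 486.  334.   94.]
 [ 486.  332.   93.]
 [ 486.  329.   93.]
 [ 487.  327.   90.]
 [ 487.  325.   90.]
 [ 487.  322.   88.]
 [ 487.  321.   85.]
 [ 488.  322.   72.]
 [ 489.  322.   64.]
 [ 430.   -2. 1100.]
 [ 483.  338.   92.]
 [ 483.  335.   93.]
 [ 483.  331.   95.]
 [ 484.  328.   95.]
 [ 484.  326.   93.]
 [ 484.  323.   94.]
 [ 484.  322.   88.]
 [ 484.  321.   83.]
 [ 485.  320.   79.]
 [ 486.  321.   66.]
 [ 481.  338.   91.]
 [ 481.  334.   93.]
 [ 481.  331.   94.]
 [ 481.  329.   93.]] [171 110] [228 162]
```

View pics/bc.png

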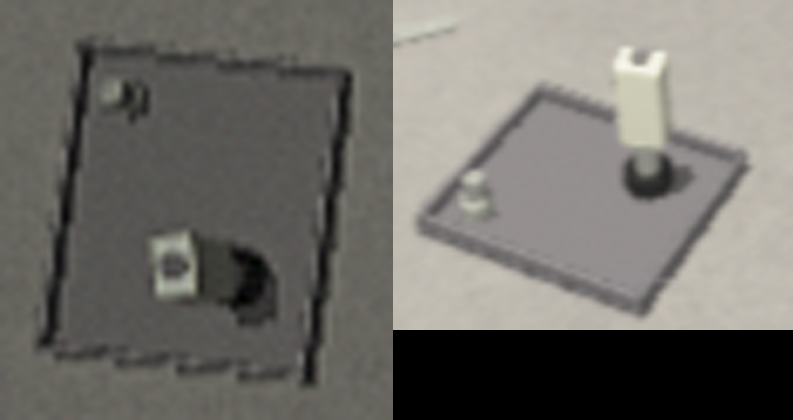

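View pics/a.png

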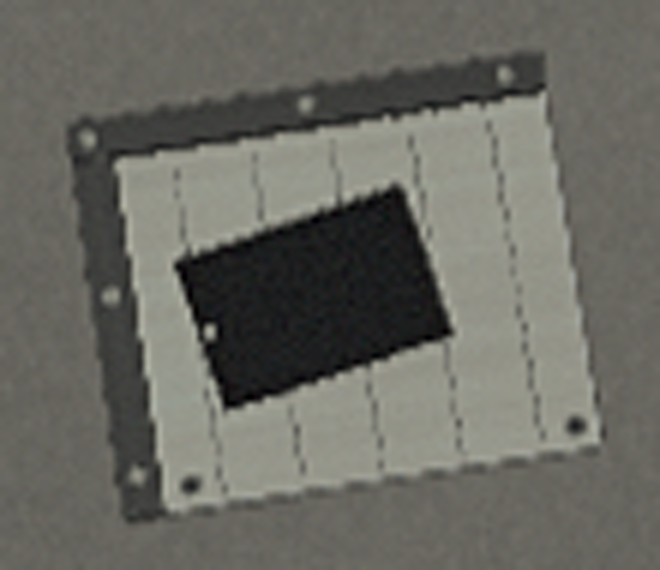

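Crops: the inner corner is at (117,157) in the jig crop and the panel corners are sharp. The handle's 26 mm side runs along the tray's x, and the pusher stands on the robot side of the tray, well away from the bit holder.

```bash
cat >> h.py <<'E'
from scipy.spatial.transform import Rotation as Rn
def st(v=True):
    s=arm.read_state(); R=Rn.from_quat(s['ee_rot']).as_matrix()
    if v: print('t',round(float(s['clock']),2),'pos',np.round(s['position'],1),'yawY',round(float(np.degrees(np.arctan2(R[1,1],R[0,1]))),2),'z',R[:,2].round(3),'w',round(float(s['gripper_width']),1),'F',np.round(s['contact_force'],1),'j',np.round(s['joints'],2))
    return s,R
def go(target):
    s,R=st(); w=np.asarray(target,float)-s['position']; print('world delta',w.round(1),'tool m',(R.T@w/1000).round(4),'len',np.linalg.norm(w).round(1))
E
python3 - <<'E'
from h import *
d=load('top')
fx=lambda p,x0,y0,f:((p[0]+.5)/f-.5+x0,(p[1]+.5)/f-.5+y0)
D=[ray(d,*fx(p,195,130,6),10) for p in [(117,157),(545,93),(602,440),(166,513)]]
for p in D: print('deck',p.round(1))
print('lens',[np.linalg.norm(D[i]-D[(i+1)%4]).round(1) for i in range(4)])
ang=lambda a,b:np.degrees(np.arctan2(*(b-a)[[1,0]]))
ax=[ang(D[3],D[0]),ang(D[2],D[1]),ang(D[1],D[0])-90,ang(D[2],D[3])-90]; print('jig ang',np.round(ax,2))
# panel
p=[np.array(q) for q in([588.2,89],[630,-23.8],[554.6,-51],[513.2,61.2])]
pa=[ang(p[3],p[0]),ang(p[2],p[1]),ang(p[1],p[0])-90,ang(p[2],p[3])-90];print('panel',np.mean(p,0),np.round(pa,2))
a=np.radians(np.mean(ax)); J=np.array([[np.cos(a),np.sin(a)],[-np.sin(a),np.cos(a)]])
print('panel in jig',J@(np.mean(p,0)-D[0][:2]),'corners',[(J@(q-D[0][:2])).round(1) for q in p])
f=420/62
H=[ray(d,*fx(q,108,168,f),92) for q in [(150,238),(190,232),(197,295),(158,300)]]
print('handle',np.mean(H,0).round(1),'ang',np.round([ang(H[3],H[0]),ang(H[2],H[1]),ang(H[1],H[0])-90,ang(H[2],H[3])-90],1),[np.linalg.norm(H[i]-H[(i+1)%4]).round(1) for i in range(4)])
T=[ray(d,*fx(q,108,168,f),12) for q in [(85,47),(348,72),(308,380),(45,345)]]
print('tray',np.mean(T,0).round(1),[t.round(0) for t in T],'ang',np.round([ang(T[3],T[0]),ang(T[2],T[1])],1),[np.linalg.norm(T[i]-T[(i+1)%4]).round(1) for i in range(4)])
# side: foot & handle
s=load('side'); fs=lambda p:((p[0]-393)/400*85-.5+170,p[1]/330*70-.5+245)
print('side foot centre (z=9)',ray(s,*fs((649,175)),9).round(1),'handle top',ray(s,*fs((641,55)),92).round(1))
P=cloud(d); q=P[168:230,108:166].reshape(-1,3); k=q[(q[:,2]>86)&(q[:,2]<100)]; print('depth top',len(k),np.median(k,0).round(1),k.mean(0).round(1))
go([430,-100,230])
E
```

```text
deck [640.7 119.4  10. ]
deck [679.3 -94.5  10. ]
deck [ 505.5 -126.6   10. ]
deck [462.9  88.4  10. ]
lens [np.float64(217.4), np.float64(176.7), np.float64(219.1), np.float64(180.5)]
jig ang [ 9.9  10.44 10.22 11.21]
panel [571.5   18.85] [20.34 19.84 20.33 20.25]
panel in jig [-86.27232842 -86.34249902] corners [array([-57.1, -20.4]), array([ -36.5, -138.9]), array([-115.6, -152. ]), array([-135.9,  -34.1])]
handle [475.7 328.3  92. ] ang [10.6  9.5 10.2  9. ] [np.float64(16.5), np.float64(26.0), np.float64(16.0), np.float64(25.6)]
tray [504.3 345.8  12. ] [array([575., 399.,  12.]), array([568., 282.,  12.]), array([431., 293.,  12.]), array([443., 409.,  12.])] ang [-4.3 -4.5] [np.float64(117.7), np.float64(136.7), np.float64(117.1), np.float64(132.6)]
side foot centre (z=9) [476.7 328.5   9. ] handle top [477.3 326.1  92. ]
depth top 67 [475.8 326.7  92.9] [476.6 327.   92.6]
t 0.1 pos [ 215.8 -586.   230.3] yawY 110.2 z [-0.001  0.002 -1.   ] w 85.1 F [-0.1 -0.3  0.4] j [-0.96  0.39  0.01 -0.   -1.19 -0.26]
world delta [ 2.142e+02  4.860e+02 -3.000e-01] tool m [-0.3689  0.3822  0.001 ] len 531.2
```

>>> play_rows --travel '[[0,0,0],[0,0,0],[-0.021,0.031,0],[-0.021,0.031,0],[-0.021,0.031,0],[-0.021,0.031,0],[-0.021,0.031,0],[-0.021,0.031,0],[-0.021,0.031,0],[-0.021,0.031,0],[-0.021,0.031,0],[-0.021,0.031,0]]' --rotation '[[0,0,0.0875],[0,0,0.0875],[0,0,0],[0,0,0],[0,0,0],[0,0,0],[0,0,0],[0,0,0],[0,0,0],[0,0,0],[0,0,0],[0,0,0]]' --grip '[1,1,1,1,1,1,1,1,1,1,1,1]'

```text
clock: 1.1
position: [367.9, -242.4, 231.2]
ee_rot: [-0.089, 0.996, 0.0, -0.0]
contact_force: [2.0, 0.6, -0.1]
gripper_width: 85.5
```

```bash
python3 -c "
from h import *
go([476.5,328,180])"
```

```text
t 1.1 pos [ 367.9 -242.4  231.2] yawY 100.18 z [-0.  0. -1.] w 85.5 F [ 2.   0.6 -0.1] j [-0.21  0.07 -0.42 -0.   -1.09 -1.18]
world delta [108.6 570.4 -51.2] tool m [-0.2077  0.5422  0.0513] len 582.9
```

>>> play_rows --travel '[[-0.014,0.036,0],[-0.014,0.036,0],[-0.014,0.036,0],[-0.014,0.036,0],[-0.014,0.036,0],[-0.014,0.036,0],[-0.014,0.036,0],[-0.014,0.036,0],[-0.014,0.036,0],[-0.014,0.036,0],[-0.014,0.036,0],[-0.014,0.036,0]]' --rotation '[[0,0,0],[0,0,0],[0,0,0],[0,0,0],[0,0,0],[0,0,0],[0,0,0],[0,0,0],[0,0,0],[0,0,0],[0,0,0],[0,0,0]]' --grip '[1,1,1,1,1,1,1,1,1,1,1,1]'

```text
clock: 2.1
position: [456.4, 212.5, 231.1]
ee_rot: [-0.089, 0.996, -0.0, -0.0]
contact_force: [0.3, -0.1, 0.5]
gripper_width: 85.7
```

```bash
python3 -c "
from h import *
go([476.5,328,160])"
```

```text
t 2.1 pos [456.4 212.5 231.1] yawY 100.22 z [-0. -0. -1.] w 85.7 F [ 0.3 -0.1  0.5] j [ 0.76  0.18 -0.28 -0.   -1.11 -2.15]
world delta [ 20.1 115.5 -71.1] tool m [-0.0403  0.1101  0.071 ] len 137.1
```

>>> play_rows --travel '[[-0.01,0.0275,0.018],[-0.01,0.0275,0.018],[-0.01,0.0275,0.018],[-0.01,0.0275,0.017],[0,0,0],[0,0,0.02],[0,0,0.02]]' --rotation '[[0,0,0],[0,0,0],[0,0,0],[0,0,0],[0,0,0],[0,0,0],[0,0,0]]' --grip '[1,1,1,1,1,1,1]'

```text
clock: 2.68
position: [476.9, 326.7, 120.1]
ee_rot: [-0.089, 0.996, 0.0, 0.001]
contact_force: [0.7, -0.1, -0.8]
gripper_width: 85.4
```

```bash
python3 -c "
from h import *
go([476.5,328,46])
d=grab('side');cv2.imwrite('pics/s1.png',cv2.resize(d['image'][190:330,140:290],None,fx=4,fy=4,interpolation=cv2.INTER_CUBIC))"
```

```text
t 2.68 pos [476.9 326.7 120.1] yawY 100.24 z [ 0.001  0.001 -1.   ] w 85.4 F [ 0.7 -0.1 -0.8] j [ 0.88  0.41 -0.26  0.   -0.9  -2.27]
world delta [ -0.4   1.3 -74.1] tool m [0.0003 0.0012 0.0741] len 74.2
```

View pics/s1.png

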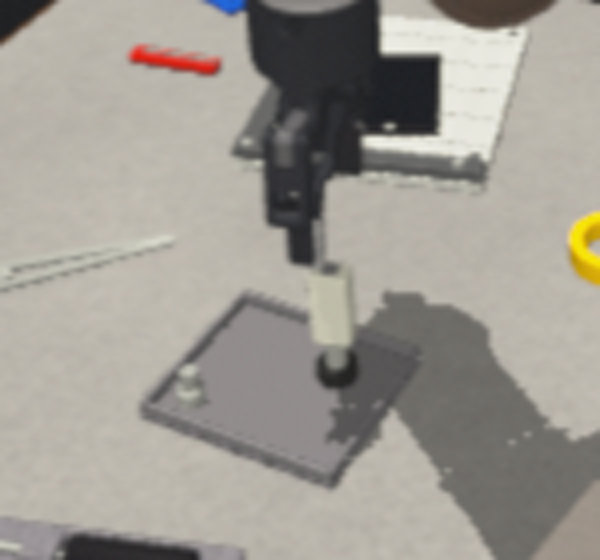

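The view shows the near finger at (303,240) and the handle top at (335,270). This offset fits the +y jaw standing 42 mm off centre, so I descend and close.

>>> play_rows --travel '[[0,0.001,0.02],[0,0,0.02],[0,0,0.02],[0,0,0.014],[0,0,0],[0,0,0],[0,0,0],[0,0,0],[0,0,0],[0,0,0],[0,0,0],[0,0,0]]' --rotation '[[0,0,0],[0,0,0],[0,0,0],[0,0,0],[0,0,0],[0,0,0],[0,0,0],[0,0,0],[0,0,0],[0,0,0],[0,0,0],[0,0,0]]' --grip '[1,1,1,1,1,0.4,0.2,0,0,0,0,0]'

```text
clock: 3.73
position: [476.8, 327.2, 47.1]
ee_rot: [-0.089, 0.996, 0.0, 0.0]
contact_force: [-0.8, 0.5, 3.3]
gripper_width: 17.3
```

```bash
python3 -c "
from h import *
st()"
```

```text
t 3.73 pos [476.8 327.2  47.1] yawY 100.2 z [ 0.001  0.001 -1.   ] w 17.3 F [-0.8  0.5  3.3] j [ 0.88  0.5  -0.33  0.   -0.74 -2.27]
```

>>> play_rows --travel '[[0,0,-0.01],[0,0,-0.02],[0,0,-0.02],[0,0,-0.02],[0,0,0]]' --rotation '[[0,0,0],[0,0,0],[0,0,0],[0,0,0],[0,0,0]]' --grip '[0,0,0,0,0]'

```text
clock: 4.15
position: [478.5, 328.9, 121.1]
ee_rot: [-0.089, 0.996, 0.003, 0.003]
contact_force: [1.1, -0.4, -1.0]
gripper_width: 17.4
```

```bash
cat >> h.py <<'E'
A=np.radians(10.44); C0=np.array([640.7,119.4])
M=np.array([[np.cos(A),-np.sin(A)],[np.sin(A),np.cos(A)]])
def jg(x,y,z): return [*(C0+M@[x,y]),z]
def inj():
    s,_=st(False); print('TCP in jig',(M.T@(s['position'][:2]-C0)).round(1))
E
python3 -c "
from h import *
inj(); go(jg(-160,-74,110))
d=grab('side');cv2.imwrite('pics/s2.png',cv2.resize(d['image'][190:330,140:290],None,fx=4,fy=4,interpolation=cv2.INTER_CUBIC))"
```

```text
TCP in jig [-121.5  235.4]
t 4.15 pos [478.5 328.9 121.1] yawY 100.25 z [ 0.006  0.006 -1.   ] w 17.4 F [ 1.1 -0.4 -1. ] j [ 0.88  0.41 -0.26  0.   -0.9  -2.27]
world delta [  18.2 -311.2  -11.1] tool m [ 0.0375 -0.3096  0.0094] len 312.0
```

View pics/s2.png

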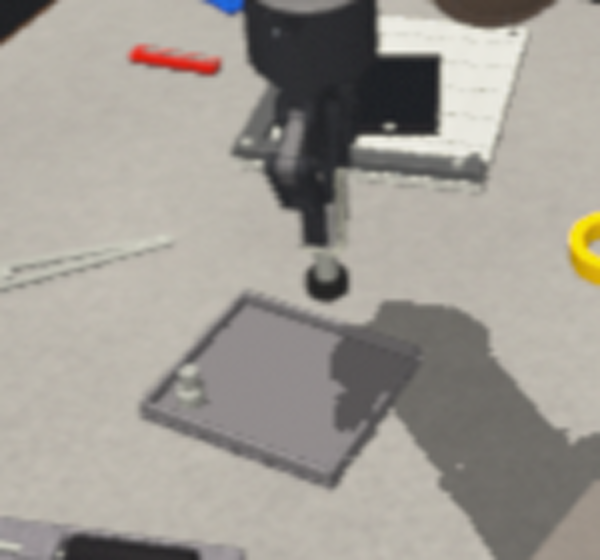

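The pusher is held upright: its foot hangs at (327,280), clear of the tray. Moving to the panel's −x side.

>>> play_rows --travel '[[0.004,-0.034,0.001],[0.004,-0.034,0.001],[0.004,-0.034,0.001],[0.004,-0.034,0.001],[0.004,-0.034,0.001],[0.004,-0.034,0.001],[0.004,-0.034,0.001],[0.004,-0.034,0.001],[0.005,-0.037,0.001],[0,0,0],[0,0,0]]' --rotation '[[0,0,0],[0,0,0],[0,0,0],[0,0,0],[0,0,0],[0,0,0],[0,0,0],[0,0,0],[0,0,0],[0,0,0],[0,0,0]]' --grip '[0,0,0,0,0,0,0,0,0,0,0]'

```text
clock: 5.12
position: [493.8, 14.3, 106.4]
ee_rot: [-0.087, 0.996, -0.0, -0.001]
contact_force: [0.2, 0.2, -0.9]
gripper_width: 17.4
```

```bash
python3 -c "
from h import *
inj(); go(jg(-160,-74,56))"
```

```text
TCP in jig [-163.5  -76.7]
t 5.12 pos [493.8  14.3 106.4] yawY 99.95 z [-0.002 -0.    -1.   ] w 17.4 F [ 0.2  0.2 -0.9] j [ 0.36  0.3  -0.48 -0.   -0.8  -1.75]
world delta [  3.    3.3 -50.4] tool m [-0.0036  0.0027  0.0504] len 50.6
```

>>> play_rows --travel '[[-0.003,0.002,0.016],[0,0,0.016],[0,0,0.01],[0,0,0.005],[0,0,0.003],[0,0,0]]' --rotation '[[0,0,0],[0,0,0],[0,0,0],[0,0,0],[0,0,0],[0,0,0]]' --grip '[0,0,0,0,0,0]'

```text
clock: 5.62
position: [497.1, 19.4, 56.8]
ee_rot: [-0.089, 0.996, -0.0, -0.001]
contact_force: [0.5, -0.5, -1.0]
gripper_width: 18.1
```

```bash
python3 -c "
from h import *
inj(); go(jg(-94,-74,56))
d=grab('side');cv2.imwrite('pics/s3.png',cv2.resize(d['image'][180:245,180:280],None,fx=6,fy=6,interpolation=cv2.INTER_CUBIC))"
```

```text
TCP in jig [-159.3  -72.3]
t 5.62 pos [497.1  19.4  56.8] yawY 100.25 z [-0.001 -0.    -1.   ] w 18.1 F [ 0.5 -0.5 -1. ] j [ 0.37  0.38 -0.52 -0.   -0.67 -1.76]
world delta [64.5 10.2 -0.8] tool m [-0.0653 -0.0015  0.0007] len 65.3
```

View pics/s3.png

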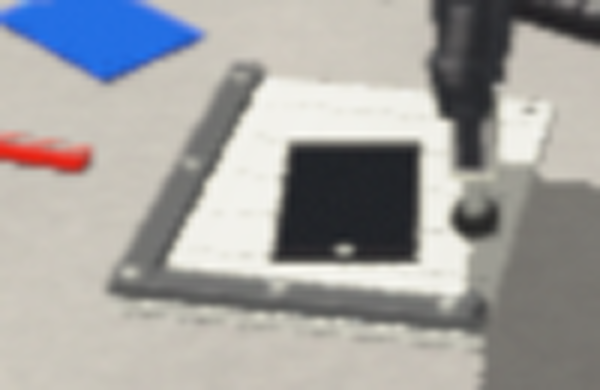

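The foot at (475,215) sits on the deck just off the panel's −x edge, and the panel is untouched. Pushing along +x.

>>> play_rows --travel '[[0,-0.004,0],[-0.004,0,0.0005],[-0.004,0,0],[-0.004,0,0],[-0.004,0,0],[-0.004,0,0],[-0.004,0,0],[-0.004,0,0],[-0.004,0,0],[-0.004,0,0],[-0.004,0,0],[-0.004,0,0]]' --rotation '[[0,0,0],[0,0,0],[0,0,0],[0,0,0],[0,0,0],[0,0,0],[0,0,0],[0,0,0],[0,0,0],[0,0,0],[0,0,0],[0,0,0]]' --grip '[0,0,0,0,0,0,0,0,0,0,0,0]'

```text
clock: 6.67
position: [541.8, 22.8, 56.7]
ee_rot: [-0.089, 0.996, 0.0, 0.0]
contact_force: [-0.9, -0.2, -1.4]
gripper_width: 17.4
```

```bash
cat >> h.py <<'E'
def panel():
    # panel corners in jig frame from the side view: black blob on the deck
    d=grab('side'); Q=[proj(d,jg(x,y,10)) for x,y in((0,0),(0,-220),(-180,-220),(-180,0))]
    m=np.zeros(d['image'].shape[:2],np.uint8); cv2.fillPoly(m,[np.int32(Q)],255)
    f=6; I=cv2.resize(d['image'],None,fx=f,fy=f,interpolation=cv2.INTER_CUBIC); mm=cv2.resize(m,None,fx=f,fy=f)
    b=((I.max(2)<70)&(mm>0)).astype(np.uint8)
    b=cv2.morphologyEx(b,cv2.MORPH_OPEN,np.ones((25,25)))
    c=max(cv2.findContours(b,cv2.RETR_EXTERNAL,2)[0],key=cv2.contourArea).reshape(-1,2)
    W=np.array([M.T@(ray(d,(u+.5)/f-.5,(v+.5)/f-.5,16)[:2]-C0) for u,v in c])
    r=cv2.minAreaRect(W.astype(np.float32)); print('panel jig: centre',np.round(r[0],1),'size',np.round(r[1],1),'ang',round(r[2],1)); return d
E
python3 -c "
from h import *
inj(); st(); d=panel(); cv2.imwrite('pics/s4.png',cv2.resize(d['image'][180:245,180:280],None,fx=6,fy=6,interpolation=cv2.INTER_CUBIC))"
```

```text
TCP in jig [-114.8  -77.1]
t 6.67 pos [541.8  22.8  56.7] yawY 100.19 z [ 0.  0. -1.] w 17.4 F [-0.9 -0.2 -1.4] j [ 0.34  0.44 -0.41 -0.   -0.72 -1.73]
panel jig: centre [-65.5 -82.4] size [ 81.3 115. ] ang 5.8
```

View pics/s4.png

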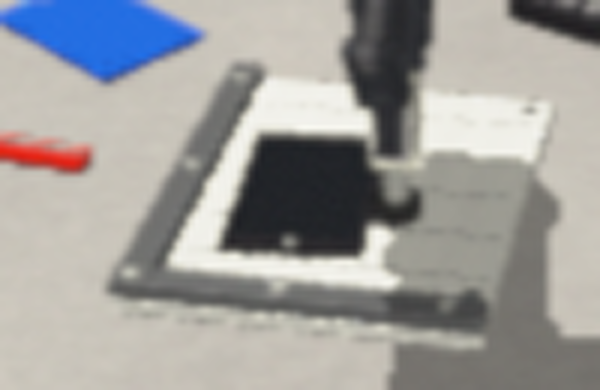

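The panel is following (edge at x≈365 px) and turning square. Continuing gently.

>>> play_rows --travel '[[-0.003,0,0],[-0.003,0,0],[-0.003,0,0],[-0.003,0,0],[-0.002,0,0],[-0.002,0,0],[-0.001,0,0],[-0.001,0,0],[0,0,0]]' --rotation '[[0,0,0],[0,0,0],[0,0,0],[0,0,0],[0,0,0],[0,0,0],[0,0,0],[0,0,0],[0,0,0]]' --grip '[0,0,0,0,0,0,0,0,0]'

```text
clock: 7.47
position: [559.2, 25.9, 56.8]
ee_rot: [-0.089, 0.996, 0.0, 0.0]
contact_force: [-0.0, 0.2, -1.2]
gripper_width: 17.2
```

```bash
python3 -c "
from h import *
inj(); st(); panel()"
```

```text
TCP in jig [-97.  -77.2]
t 7.47 pos [559.2  25.9  56.8] yawY 100.19 z [ 0.  0. -1.] w 17.2 F [-0.   0.2 -1.2] j [ 0.34  0.46 -0.37  0.   -0.74 -1.73]
panel jig: centre [-44.6 -85.7] size [ 84.2 117. ] ang 8.7
```

>>> play_rows --travel '[[-0.001,0,0],[-0.001,0,0],[-0.001,0,0],[-0.001,0,0]]' --rotation '[[0,0,0],[0,0,0],[0,0,0],[0,0,0]]' --grip '[0,0,0,0]'

```text
clock: 7.85
position: [562.1, 26.3, 56.7]
ee_rot: [-0.089, 0.996, -0.0, -0.001]
contact_force: [-2.9, -0.9, 0.5]
gripper_width: 17.0
```

```bash
python3 -c "
from h import *
inj(); st(); d=panel(); cv2.imwrite('pics/s5.png',cv2.resize(d['image'][180:245,180:280],None,fx=6,fy=6,interpolation=cv2.INTER_CUBIC))"
```

```text
TCP in jig [-94.1 -77.4]
t 7.85 pos [562.1  26.3  56.7] yawY 100.17 z [-0.002 -0.001 -1.   ] w 17.0 F [-2.9 -0.9  0.5] j [ 0.33  0.47 -0.36 -0.   -0.75 -1.73]
panel jig: centre [-44.6 -86. ] size [114.9  86.1] ang 89.5
```

View pics/s5.png

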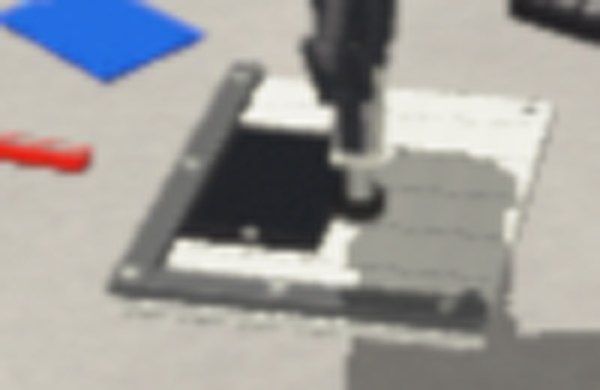

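The panel now lies along the +x fence, with about 3 N on the foot. Back off, lift, and go round to the −y side.

>>> play_rows --travel '[[0.006,0,0],[0.007,0,0],[0,0,-0.018],[0,0,-0.017],[-0.017,-0.025,0],[-0.017,-0.025,0],[-0.017,-0.025,0],[-0.016,-0.026,0],[0,0,0],[0,0,0]]' --rotation '[[0,0,0],[0,0,0],[0,0,0],[0,0,0],[0,0,0],[0,0,0],[0,0,0],[0,0,0],[0,0,0],[0,0,0]]' --grip '[0,0,0,0,0,0,0,0,0,0]'

```text
clock: 8.73
position: [634.3, -64.4, 91.3]
ee_rot: [-0.088, 0.996, 0.0, 0.0]
contact_force: [-0.6, -0.0, -0.5]
gripper_width: 17.4
```

```bash
python3 -c "
from h import *
inj(); st(); panel(); go(jg(-40,-178,56.5))"
```

```text
TCP in jig [ -39.7 -179.6]
t 8.73 pos [634.3 -64.4  91.3] yawY 100.04 z [ 0.  0. -1.] w 17.4 F [-0.6 -0.  -0.5] j [ 0.15  0.53 -0.13 -0.   -0.91 -1.55]
panel jig: centre [-41.8 -86.9] size [119.3  80.8] ang 89.8
t 8.78 pos [633.5 -63.6  91.3] yawY 100.11 z [-0.001  0.    -1.   ] w 17.1 F [-0.3  0.  -0.3] j [ 0.15  0.53 -0.14 -0.   -0.91 -1.55]
world delta [  0.1   0.7 -34.8] tool m [-0.0003  0.0007  0.0348] len 34.9
```

>>> play_rows --travel '[[0,0,0.015],[0,0,0.012],[0,0,0.008],[0,0,0],[0,0.004,0],[0,0.004,0],[0,0.004,0],[0,0.004,0],[0,0.004,0],[0,0.004,0],[0,0.004,0],[0,0.004,0]]' --rotation '[[0,0,0],[0,0,0],[0,0,0],[0,0,0],[0,0,0],[0,0,0],[0,0,0],[0,0,0],[0,0,0],[0,0,0],[0,0,0],[0,0,0]]' --grip '[0,0,0,0,0,0,0,0,0,0,0,0]'

```text
clock: 9.78
position: [628.5, -31.4, 57.1]
ee_rot: [-0.089, 0.996, -0.0, 0.0]
contact_force: [-0.1, -0.3, -1.0]
gripper_width: 17.2
```

```bash
python3 -c "
from h import *
inj(); st(); panel()"
```

```text
TCP in jig [ -39.4 -146.1]
t 9.78 pos [628.5 -31.4  57.1] yawY 100.19 z [ 0.001 -0.    -1.   ] w 17.2 F [-0.1 -0.3 -1. ] j [ 0.21  0.56 -0.19  0.   -0.83 -1.6 ]
panel jig: centre [-42. -75.] size [147.3  81.5] ang 89.5
```

>>> play_rows --travel '[[0,0.0015,0],[0,0.0015,0],[0,0.0015,0],[0,0.0015,0],[0,0.0015,0],[0,0.0015,0],[0,0.001,0],[0,0.001,0],[0,0,0]]' --rotation '[[0,0,0],[0,0,0],[0,0,0],[0,0,0],[0,0,0],[0,0,0],[0,0,0],[0,0,0],[0,0,0]]' --grip '[0,0,0,0,0,0,0,0,0]'

```text
clock: 10.58
position: [626.4, -20.7, 56.8]
ee_rot: [-0.089, 0.996, 0.0, -0.0]
contact_force: [-0.3, -0.9, -0.4]
gripper_width: 17.4
```

```bash
python3 -c "
from h import *
inj(); st(); panel()"
```

```text
TCP in jig [ -39.5 -135.2]
t 10.58 pos [626.4 -20.7  56.8] yawY 100.19 z [-0.  0. -1.] w 17.4 F [-0.3 -0.9 -0.4] j [ 0.22  0.55 -0.19 -0.   -0.82 -1.62]
panel jig: centre [-42.1 -67.5] size [ 81.1 137.9] ang 0.0
```

>>> play_rows --travel '[[0,0.001,0],[0,0.001,0],[0,0,0],[0,0,0]]' --rotation '[[0,0,0],[0,0,0],[0,0,0],[0,0,0]]' --grip '[0,0,0,0]'

```text
clock: 10.97
position: [626.0, -18.9, 56.7]
ee_rot: [-0.089, 0.996, 0.0, -0.0]
contact_force: [1.2, 0.2, -0.3]
gripper_width: 17.7
```

```bash
python3 -c "
from h import *
inj(); st()"
```

```text
TCP in jig [ -39.5 -133.3]
t 10.97 pos [626.  -18.9  56.7] yawY 100.19 z [-0.  0. -1.] w 17.7 F [ 1.2  0.2 -0.3] j [ 0.23  0.55 -0.2  -0.   -0.82 -1.62]
```

>>> play_rows --travel '[[0,0.001,0],[0,0,0],[0,0,0]]' --rotation '[[0,0,0],[0,0,0],[0,0,0]]' --grip '[0,0,0]'

```text
clock: 11.22
position: [625.9, -18.0, 56.8]
ee_rot: [-0.089, 0.996, -0.0, 0.0]
contact_force: [-0.0, 0.3, -0.9]
gripper_width: 17.2
```

>>> play_rows --travel '[[0,0.001,0],[0,0,0],[0,0,0]]' --rotation '[[0,0,0],[0,0,0],[0,0,0]]' --grip '[0,0,0]'

```text
clock: 11.47
position: [626.0, -17.5, 56.9]
ee_rot: [-0.089, 0.996, -0.0, 0.0]
contact_force: [1.1, -3.0, -0.1]
gripper_width: 17.3
```

>>> play_rows --travel '[[0,0.001,0],[0,0,0],[0,0,0]]' --rotation '[[0,0,0],[0,0,0],[0,0,0]]' --grip '[0,0,0]'

```text
clock: 11.72
position: [625.9, -17.3, 57.1]
ee_rot: [-0.089, 0.996, -0.001, 0.0]
contact_force: [2.4, -7.6, -1.2]
gripper_width: 17.2
```

```bash
python3 -c "
from h import *
inj(); st(); d=panel(); cv2.imwrite('pics/s6.png',cv2.resize(d['image'][180:245,180:280],None,fx=6,fy=6,interpolation=cv2.INTER_CUBIC))"
```

```text
TCP in jig [ -39.3 -131.7]
t 11.72 pos [625.9 -17.3  57.1] yawY 100.19 z [ 0.001 -0.001 -1.   ] w 17.2 F [ 2.4 -7.6 -1.2] j [ 0.23  0.55 -0.2   0.   -0.82 -1.63]
panel jig: centre [-42.  -66.9] size [ 81.2 136.8] ang 0.1
```

Seated on the +y fence with 7.6 N. Now a second x press to finish.

>>> play_rows --travel '[[0,-0.006,0],[0,-0.006,0],[0,0,-0.018],[0,0,-0.017],[0.024,0.021,0],[0.025,0.021,0],[0.025,0.021,0],[0,0.02,0],[0,0,0],[0,0,0.015],[0,0,0.013],[0,0,0.007]]' --rotation '[[0,0,0],[0,0,0],[0,0,0],[0,0,0],[0,0,0],[0,0,0],[0,0,0],[0,0,0],[0,0,0],[0,0,0],[0,0,0],[0,0,0]]' --grip '[0,0,0,0,0,0,0,0,0,0,0,0]'

```text
clock: 12.77
position: [539.8, 40.6, 55.7]
ee_rot: [-0.089, 0.996, 0.0, -0.001]
contact_force: [-0.6, 0.6, -0.4]
gripper_width: 17.1
```

```bash
python3 -c "
from h import *
inj(); st(); panel()"
```

```text
TCP in jig [-113.5  -59.2]
t 12.77 pos [539.8  40.6  55.7] yawY 100.17 z [-0.002  0.    -1.   ] w 17.1 F [-0.6  0.6 -0.4] j [ 0.37  0.44 -0.41 -0.   -0.72 -1.77]
panel jig: centre [-41.7 -54.5] size [ 80.1 105.7] ang 0.4
```

>>> play_rows --travel '[[-0.004,0,0],[-0.004,0,0],[-0.004,0,0],[-0.002,0,0],[-0.002,0,0],[-0.001,0,0],[-0.001,0,0],[-0.001,0,0],[0,0,0]]' --rotation '[[0,0,0],[0,0,0],[0,0,0],[0,0,0],[0,0,0],[0,0,0],[0,0,0],[0,0,0],[0,0,0]]' --grip '[0,0,0,0,0,0,0,0,0]'

```text
clock: 13.57
position: [558.6, 44.0, 56.8]
ee_rot: [-0.089, 0.996, -0.0, -0.0]
contact_force: [-0.4, -0.2, 1.3]
gripper_width: 17.2
```

>>> play_rows --travel '[[-0.001,0,0],[0,0,0],[0,0,0]]' --rotation '[[0,0,0],[0,0,0],[0,0,0]]' --grip '[0,0,0]'

```text
clock: 13.82
position: [559.2, 44.1, 56.7]
ee_rot: [-0.089, 0.996, -0.0, -0.001]
contact_force: [-1.6, -0.8, 0.0]
gripper_width: 17.1
```

>>> play_rows --travel '[[-0.001,0,0],[0,0,0],[0,0,0]]' --rotation '[[0,0,0],[0,0,0],[0,0,0]]' --grip '[0,0,0]'

```text
clock: 14.07
position: [559.5, 44.1, 56.5]
ee_rot: [-0.089, 0.996, -0.0, -0.001]
contact_force: [-4.9, -1.0, 1.3]
gripper_width: 17.2
```

>>> play_rows --travel '[[-0.0005,0,0],[0,0,0],[0,0,0]]' --rotation '[[0,0,0],[0,0,0],[0,0,0]]' --grip '[0,0,0]'

```text
clock: 14.32
position: [559.6, 44.1, 56.5]
ee_rot: [-0.089, 0.996, -0.0, -0.002]
contact_force: [-5.4, -0.0, 2.8]
gripper_width: 17.4
```

```bash
python3 -c "
from h import *
inj(); st()"
```

```text
TCP in jig [-93.4 -59.4]
t 14.32 pos [559.6  44.1  56.5] yawY 100.17 z [-0.004 -0.001 -1.   ] w 17.4 F [-5.4 -0.   2.8] j [ 0.37  0.47 -0.36 -0.   -0.75 -1.76]
```

>>> play_rows --travel '[[0.006,0,0],[0.007,0,0],[0,0,-0.02],[0,0,-0.02],[0,0,-0.02],[0.002,0.036,0],[0.002,0.036,0],[0.002,0.036,0],[0.002,0.036,0],[0.002,0.036,0],[0.002,0.036,0],[0,0,0]]' --rotation '[[0,0,0],[0,0,0],[0,0,0],[0,0,0],[0,0,0],[0,0,0],[0,0,0],[0,0,0],[0,0,0],[0,0,0],[0,0,0],[0,0,0]]' --grip '[0,0,0,0,0,0,0,0,0,0,0,0]'

```text
clock: 15.32
position: [498.9, 258.9, 117.7]
ee_rot: [-0.092, 0.996, 0.002, 0.003]
contact_force: [0.5, -0.8, -0.5]
gripper_width: 17.2
```

```bash
python3 -c "
from h import *
go([476.8,327.2,110]); d=grab('top'); a=cv2.resize(d['image'][130:225,195:305],(660,570),interpolation=cv2.INTER_CUBIC); cv2.imwrite('pics/t2.png',a)
d=grab('side'); cv2.imwrite('pics/s7.png',cv2.resize(d['image'][180:315,170:280],None,fx=4,fy=4,interpolation=cv2.INTER_CUBIC))"
```

```text
t 15.32 pos [498.9 258.9 117.7] yawY 100.55 z [ 0.005  0.004 -1.   ] w 17.2 F [ 0.5 -0.8 -0.5] j [ 0.77  0.38 -0.31  0.   -0.87 -2.15]
world delta [-22.1  68.3  -7.7] tool m [0.0093 0.0712 0.0078] len 72.2
```

View pics/t2.png

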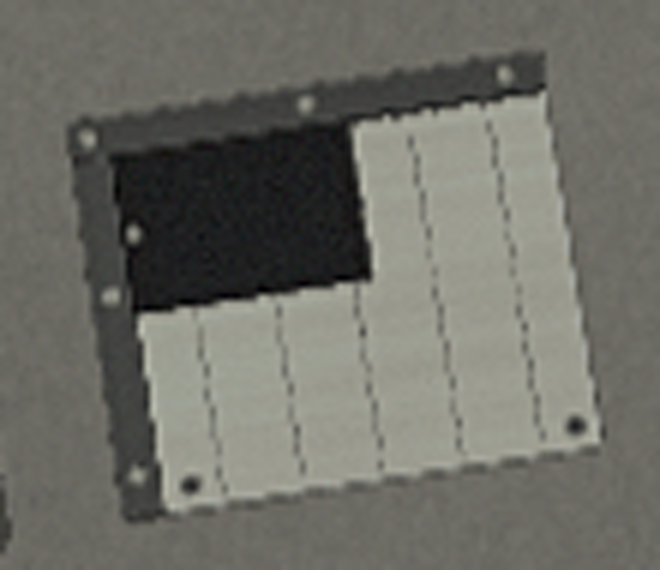

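The panel sits flush in the corner: no white gap shows along the top or left fence. Now the return to the tray.

>>> play_rows --travel '[[0.005,0.036,0],[0.004,0.035,0],[0,0,0],[0,0,0.02],[0,0,0.02],[0,0,0.015],[0,0,0.007],[0,0,0.003],[0,0,0],[0,0,0]]' --rotation '[[0,0,0],[0,0,0],[0,0,0],[0,0,0],[0,0,0],[0,0,0],[0,0,0],[0,0,0],[0,0,0],[0,0,0]]' --grip '[0,0,0,0,0,0,0,0,0,0]'

```text
clock: 16.25
position: [477.9, 321.1, 52.6]
ee_rot: [-0.089, 0.996, 0.001, 0.001]
contact_force: [0.0, 0.7, -0.5]
gripper_width: 17.2
```

```bash
python3 -c "
from h import *
go([476.8,327.2,47]); 
d=grab('side'); cv2.imwrite('pics/s8.png',cv2.resize(d['image'][230:320,170:265],None,fx=6,fy=6,interpolation=cv2.INTER_CUBIC))"
```

```text
t 16.25 pos [477.9 321.1  52.6] yawY 100.16 z [ 0.001  0.001 -1.   ] w 17.2 F [ 0.   0.7 -0.5] j [ 0.87  0.49 -0.33  0.   -0.75 -2.27]
world delta [-1.1  6.1 -5.6] tool m [0.     0.0062 0.0057] len 8.4
```

View pics/s8.png

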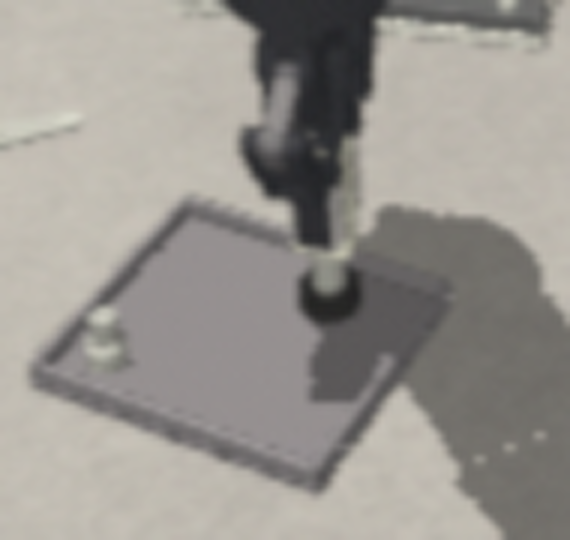

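The foot at (330,292) hangs upright just above the tray floor, clear of the walls and the bit holder. Centring it and lowering to contact.

>>> play_rows --travel '[[0,0.006,0],[0,0,0.002],[0,0,0.002],[0,0,0.001],[0,0,0],[0,0,0]]' --rotation '[[0,0,0],[0,0,0],[0,0,0],[0,0,0],[0,0,0],[0,0,0]]' --grip '[0,0,0,0,0,0]'

```text
clock: 16.8
position: [476.0, 327.2, 47.2]
ee_rot: [-0.089, 0.996, 0.0, 0.0]
contact_force: [-1.9, 0.6, 2.6]
gripper_width: 17.2
```

>>> play_rows --travel '[[0,0,0.0005],[0,0,0],[0,0,0]]' --rotation '[[0,0,0],[0,0,0],[0,0,0]]' --grip '[0,0,0]'

```text
clock: 17.05
position: [476.1, 327.2, 47.1]
ee_rot: [-0.089, 0.996, 0.0, 0.0]
contact_force: [-2.9, 0.5, 5.8]
gripper_width: 16.9
```

>>> play_rows --travel '[[0,0,0],[0,0,0],[0,0,0],[0,0,0],[0,0,0],[0,0,0],[0,0,0],[0,0,0],[0,0,0]]' --rotation '[[0,0,0],[0,0,0],[0,0,0],[0,0,0],[0,0,0],[0,0,0],[0,0,0],[0,0,0],[0,0,0]]' --grip '[0.3,0.5,0.7,0.9,1,1,1,1,1]'

```text
clock: 17.8
position: [476.0, 326.9, 46.3]
ee_rot: [-0.089, 0.996, -0.0, -0.0]
contact_force: [-0.8, 0.0, -0.1]
gripper_width: 85.2
```

>>> play_rows --travel '[[0,0,-0.015],[0,0,-0.02],[0,0,-0.025],[0,0,-0.025],[0,0,-0.025],[0,0,-0.025],[0,0,0]]' --rotation '[[0,0,0],[0,0,0],[0,0,0],[0,0,0],[0,0,0],[0,0,0],[0,0,0]]' --grip '[1,1,1,1,1,1,1]'

```text
clock: 18.38
position: [478.5, 328.9, 187.3]
ee_rot: [-0.089, 0.996, 0.003, 0.005]
contact_force: [0.0, 1.1, 1.0]
gripper_width: 85.0
```

```bash
python3 -c "
from h import *
st(); s=grab('side'); t=grab('top')
a=cv2.resize(s['image'][180:315,170:285],None,fx=4,fy=4,interpolation=cv2.INTER_CUBIC); b=cv2.resize(t['image'][130:230,195:285],None,fx=3.7,fy=3.7,interpolation=cv2.INTER_CUBIC)
o=np.zeros((540,800,3),np.uint8); o[:,:460]=a; o[:b.shape[0],465:465+b.shape[1]]=b; cv2.imwrite('pics/fin.png',o); panel()"
```

```text
t 18.38 pos [478.5 328.9 187.3] yawY 100.26 z [ 0.009  0.007 -1.   ] w 85.0 F [0.  1.1 1. ] j [ 0.88  0.34 -0.18  0.   -1.04 -2.28]
panel jig: centre [ -36.4 -106.2] size [ 85.7 239.1] ang 1.3
```

View pics/fin.png

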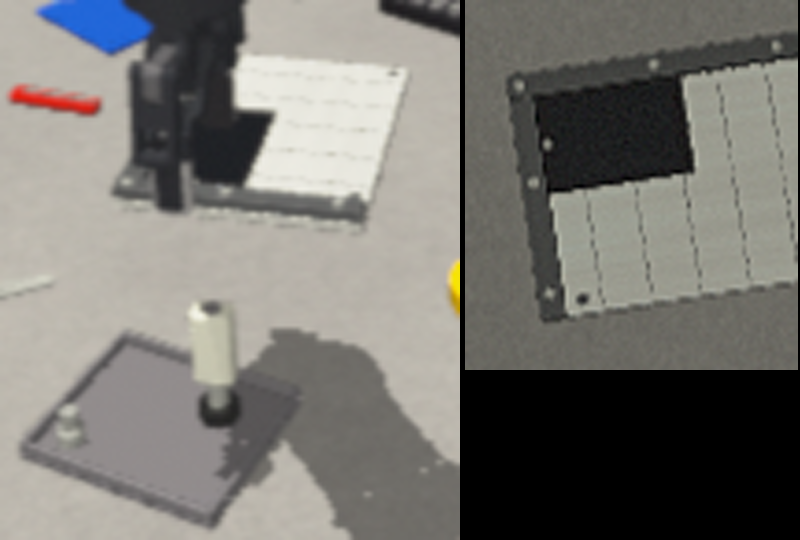

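The pusher stands upright and free in the tray (foot at (218,408), handle top at (212,305)), and the panel is flush in the corner. One numeric check from the top image, then hand in.

Run:
```python
from h import *
d=load('top'); I=cv2.resize(d['image'][130:225,195:305],None,fx=8,fy=8,interpolation=cv2.INTER_CUBIC)
b=cv2.morphologyEx((I.max(2)<45).astype(np.uint8),cv2.MORPH_OPEN,np.ones((25,25)))
c=max(cv2.findContours(b,cv2.RETR_EXTERNAL,2)[0],key=cv2.contourArea).reshape(-1,2)
W=np.array([M.T@(ray(d,(u+.5)/8-.5+195,(v+.5)/8-.5+130,16)[:2]-C0) for u,v in c],np.float32)
print(cv2.minAreaRect(W))
t=cloud(d)[168:230,108:166].reshape(-1,3); k=t[(t[:,2]>86)&(t[:,2]<100)]; print('handle top',len(k), k.mean(0) if len(k) else '')
st(); print(workorder.job_done())
```

```text
((-40.20532989501953, -56.371986389160156), (81.82879638671875, 120.57763671875), 0.12059904634952545)
handle top 39 [471.81210073 325.47241335  92.89177613]
t 18.53 pos [475.6 326.7 181.1] yawY 100.17 z [-0.001  0.    -1.   ] w 85.1 F [-0.2 -0.1 -1.1] j [ 0.88  0.34 -0.19 -0.   -1.04 -2.28]
the job is handed in; nothing more can be done
None
```

I pushed the panel with the pusher's foot along +x, then +y, then +x again, until it was against both fences. Then I stood the pusher back up in the tray, let go and handed the job in at 18.5 s.

- **Panel:** the force on the foot rose to about 5 N on the final x press and about 8 N on the y press. The last top view shows no gap at either fence. It puts the panel centre at (-40.2, -56.4) mm in my estimated jig frame, turned 0.1°, against the nominal (-40, -60).
- **Disagreement in y:** that centre is about 3.6 mm past nominal. The foot also stopped about 2 mm past where it should have. I put this down to my estimate of the jig corner.
- **Side-view check failed:** my side-camera panel measurement was unusable at the end because the gripper blocked the view and confused the dark-area mask. I relied on the top view instead.
- **Pusher:** it stands upright and free in the tray, with its handle top at about 93 mm, the same height as at the start. It is close to where it started. The top camera was partly blocked for this reading.
- **Other things:** the fingers stayed at least 40 mm above the panel. I saw nothing else moved in the last views, but I did not measure the other items.

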